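# Sort dosing pistons through the sloping gauge

### The arm

A 7-joint arm with a two-finger parallel gripper is mounted at the origin on the work surface. World frame = base frame: x ahead of the robot, y to its left, z up, the work surface at z = 0. Lengths are in mm, angles in rad, forces in N, time in s.
With the tool pointing down it reaches from about 400 to 875 mm from the base axis. Payload 4.4 kg.
Tool frame: the origin (TCP) lies midway between the tips of the shut fingers; the grasp point (between the pads) lies 19 mm behind it; z points along the fingers, y is the line along which they close (so a half turn about z gives the same grasp; the last joint's range is limited). The gripper opens to 85 mm and grips with 20 to 120 N. Pads are 22 mm wide; open, the fingers measure 114 mm over their backs; the gripper's body (76 mm by 85 mm) begins 54 mm behind the grasp point. The pads swing forward as they close: fully open they stand 13 mm farther back than shut.
Start: joints at [1.205, 0.628, 0.038, 1.517, -0.027, 0.996, -0.02], TCP at [191.992, -621.013, 231.313] pointing down, gripper open.
Joint ranges: [-3.06, 3.06], [-0.37, 2.12], [-1.25, 1.32], [0.18, 2.47], [-1.1, 4.24], [0.23, 1.98], [-2.94, 2.94]. Speed limits (rad/s): [2.57, 2.57, 3.14, 3.14, 3.14, 3.14, 3.14].

### API

Orientations are given as [roll, pitch, yaw] about the fixed x, y, z axes, in that order (R = Rz(yaw) Ry(pitch) Rx(roll)).
In Python, from cell import ctrl gives the robot as it stands.
- The arm moves only by the shell command python3 -m crank 'ROWS' [OPENING]. ROWS is JSON, a list that holds one entry, the list of rows, each a list of 4 numbers: the shift along the tool's x, y, z normalised to -1 to 1, where 1 is 2.5 cm, then the turn about the tool's z normalised to -1 to 1, where 1 is 0.08 rad. In form: [[[dx, dy, dz, turn], ...]]. A call has 1 to 12 rows; each row shifts and turns the commanded pose from where the row before left it, along the tool's axes as they then stand; what a row does not reach is not made up. A row lasts 1/12 s, in which the tool goes at most 41.7 mm and 7.16 degrees, less where a joint would pass 70% of its speed; a pose out of reach is approached as far as the arm can. A call with a number of a shift or a turn outside -1 to 1 is refused whole. A call with a gripper value outside its range is refused whole. OPENING is the closure, from -1 (fully open) to 1 (shut), set as the call begins (- or left out, the last holds). The fingers move at their own pace and stop on an object; the grip force is fixed at half the most. Time passes only in rows, so rows that do not move let the fingers close. It gives the time, the measured TCP pose, the force, the opening and the grip force at its end, in the units of the state.
- ctrl.read_state(): the state, without advancing time (a new reading comes with each control period).
- ctrl.get_image(name): name is "side" or "top" or "wrist"; returns a dict with "img" (384x512x3 uint8, red, green, blue), "intrinsics" (3x3 intrinsics, pixels), "extrinsics" (4x4, takes a point from camera to world coordinates). Camera axes: x right, y up, looking along -z (the intrinsics and any distortion apply to the point x, -y, -z); pixel columns grow to the right and rows downward; lengths in mm; the calibration is good to about 2 mm. The wrist camera is an equidistant fisheye: a pixel r from the principal point sees the ray r / f radians off the axis. A picture is of the moment at which its call begins. There is no depth.
- ctrl.finish_job(): hands the job in; it is judged then, once.
Trained networks look in the newest picture that a camera, given by its name, has taken for a name from the list of things; names that differ only in an ending like _2 or _b are one class to them, and where a whole thing is asked for, a point or a joint stands for the part that bears it (a point fixed in the world has none). Each returns a list of dicts, best first, with "confidence" (0 to 1); they miss things now and then, are a little off and sometimes report something else, mostly with a low value. They report only what shows in the picture. A call takes as long as a camera call.
- ctrl.find_in(camera, target): "position" ([row, column] in pixels, amid what is visible of it).
- ctrl.trace(camera, target): "mask" (384x512 bool, what is visible of it) and "position" ([row, column] in pixels, amid what is visible of it).
- ctrl.place_of(camera, target): "position" ([row, column] in pixels: a listed point, or the origin of a listed thing).
The state is a dict: "clock": time; "qpos": joint angles; "qd": joint speeds; "tau": joint torques, N m; "eef_pos": TCP position; "tool_rot": TCP orientation; "force": force on the tool from outside, world axes, zero at the start; "torque": the same for the moment, N m; "width": finger opening in mm; "gripper_force": force on a finger pad.
Only numpy, scipy, OpenCV 4.12 (cv2) and the standard library are available. Lean on these libraries where they do the work, as an engineer would, in place of code of your own. Each camera call takes 0.05 s, during which the arm holds its last target. There are 200 camera calls.

### The job

Lift the gauge's hinged cover back until it rests on its stop, then try each of the three pistons from the low tray, foot first and without forcing it, in the gauge's sloping bore. Let every piston that slides through drop into the pan beneath, and put every one that sticks into the reject pan. Leave the cover open and all the other things on the counter undisturbed.

Things in the scene. Friction and masses are not known exactly. Their poses are not given: they have to be found in the camera images.
- gauge: fixed gauge stand, 210 x 106 mm, 205 mm high with the cover shut: a white plastic block (84 x 100 x 50 mm) with a sloping top face, on steel cheeks over a catch pan enclosed by steel walls and a wire guard, reached only through the block's bore. x points level away from the robot at yaw 0, z up. Origin on the counter straight under the centre of the bore's mouth
- gauge_mouth (a point): centre of the bore's mouth in the sloping top face, 180 mm above the counter. The round bore, 30.5 mm wide, 50 mm long, slightly chamfered, runs straight through the block square to that face, leaning 30 deg from vertical: the way in is (0.5, 0, -0.866) in the gauge's frame
- gauge_pan (a point): centre of the catch pan's floor (inside 200 x 98 mm, floor 4 mm above the counter) under the far side of the block; axes as the gauge's
- cover (a joint): hinged steel cover of the gauge, 85 x 94 x 3 mm, lying shut on the sloping top face over the bore. 0 = shut, grows as it lifts; it rests on its stop at 2.44 rad, leaning back 20 deg beyond upright. It falls shut if let go before upright (2.09 rad) and falls back to its stop beyond that
- cover_hinge (a point): middle of the cover's hinge line, which runs level along the gauge's y axis at the upper, far edge of the sloping face
- cover_knob (a point): centre of the cover's black grip: a short round bar, 18 mm in diameter and 26 mm long, parallel to the hinge line (pinched by its flat ends it can turn between the fingers), on an 8 mm post. With the cover shut it is 70 mm from the hinge line along the cover and 30 mm above it, square to the cover
- tray: fixed low steel tray, 260 x 100 mm, 20 mm high, floor and walls 4 mm thick, that holds the three pistons in a row along its long x axis; origin under its centre. It and the reject pan may stand on either side
- reject: fixed empty steel reject pan, 190 x 150 mm, 50 mm high, walls 4 mm; origin under its centre
- reject_in (a point): centre of the reject pan's inner floor, 4 mm above the counter
- piston_a: one of three lookalike pistons, 110 g, upright in the tray: white foot 28 mm wide, 45 high, with a steel grip stem 18 wide, 30 high. Origin at its underside's centre, z along its axis. A lock bar swivels in the foot: near the axis it is hidden; turned out its ends stand out up to 5 mm on both sides, 10 to 34 mm up, and such a piston enters 8 to 35 mm and sticks. None to all may stick
- piston_a_top (a point): centre of the top of that piston's stem, 75 mm above its underside
- piston_b: one of three lookalike pistons, 110 g, upright in the tray: white foot 28 mm wide, 45 high, with a steel grip stem 18 wide, 30 high. Origin at its underside's centre, z along its axis. A lock bar swivels in the foot: near the axis it is hidden; turned out its ends stand out up to 5 mm on both sides, 10 to 34 mm up, and such a piston enters 8 to 35 mm and sticks. None to all may stick
- piston_b_top (a point): centre of the top of that piston's stem, 75 mm above its underside
- piston_c: one of three lookalike pistons, 110 g, upright in the tray: white foot 28 mm wide, 45 high, with a steel grip stem 18 wide, 30 high. Origin at its underside's centre, z along its axis. A lock bar swivels in the foot: near the axis it is hidden; turned out its ends stand out up to 5 mm on both sides, 10 to 34 mm up, and such a piston enters 8 to 35 mm and sticks. None to all may stick
- piston_c_top (a point): centre of the top of that piston's stem, 75 mm above its underside
- seal_ring: black rubber ring, 26 mm wide, lying in the tray between the pistons; bystander, origin at its underside
- cup_a: white cup, 76 mm wide, 85 mm high; bystander, origin at its underside
- cup_b: white cup, 76 mm wide, 85 mm high; bystander, origin at its underside
- jar: amber glass jar, 64 mm wide, 90 mm high; bystander, origin at its underside
- shaker: steel can, 48 mm wide, 100 mm high; bystander, origin at its underside
- spoon: steel spoon, 170 mm long, lying on the counter at the right; bystander, origin at its underside
- brush: grey brush, 180 mm long, lying beyond the gauge; bystander, origin at its underside

How it is judged:
By the outcome, as a careful person would: the job done as asked, in the order asked, and still so for the second after the job is handed in, with the robot touching nothing.
It also fails if it takes over 72 s, if anything falls off the work surface, if the arm or the gripper's body presses on something with over 40 N, if the wrist force passes 120 N, or if a joint passes its speed limit or range.

## Working session

There is one attempt and no reset: what is moved stays moved. The work goes in short steps, Python scripts to look and compute and a shell command to move; the robot and the scene stay as the last step left them, time stands still between calls to the robot, and variables do not carry over. Pictures are saved under pics/ and viewed, at most 10 in all, crops included, and the job is handed in when it is done.

```bash
ls; mkdir -p pics; cat > h.py <<'E'
import numpy as np, cv2, json
from cell import ctrl
from scipy.spatial.transform import Rotation as Rn
def cam(n):
    d=ctrl.get_image(n); return d["img"],np.array(d["intrinsics"]),np.array(d["extrinsics"])
def ray(K,E,rc,fish=False):
    r,c=rc; x=(c-K[0,2])/K[0,0]; y=(r-K[1,2])/K[1,1]
    if fish:
        t=np.hypot(x,y); s=np.sin(t)/max(t,1e-9); v=np.array([x*s,-y*s,-np.cos(t)])
    else: v=np.array([x,-y,-1.])
    v=E[:3,:3]@v; return E[:3,3],v/np.linalg.norm(v)
def atz(o,v,z): return o+v*(z-o[2])/v[2]
def tri(*rays):
    A=0;b=0
    for o,v in rays:
        P=np.eye(3)-np.outer(v,v);A=A+P;b=b+P@o
    p=np.linalg.solve(A,b); return p,[round(float(np.linalg.norm((np.eye(3)-np.outer(v,v))@(p-o))),1) for o,v in rays]
def save(n,img): cv2.imwrite(f"pics/{n}.png",img[:,:,::-1])
E
python3 - <<'E'
from h import *
s=ctrl.read_state(); print({k:np.round(v,3).tolist() for k,v in s.items()})
C={}
for n in("side","top"):
    im,K,E=cam(n);C[n]=(K,E);save(n+"0",im);print(n,K.tolist(),E.round(2).tolist())
cv2.imwrite("pics/both0.png",np.hstack([cv2.imread(f"pics/{n}0.png") for n in C])[:, :])
for t in ["gauge","gauge_mouth","gauge_pan","cover_hinge","cover_knob","tray","reject","reject_in","piston_a","piston_a_top","seal_ring","cup_a","jar","shaker","spoon","brush"]:
    for n in C:
        r=[(np.round(d["position"]).tolist(),round(d["confidence"],2)) for d in ctrl.place_of(n,t)[:4]]
        print(t,n,r)
E
```

```text
pics
{'clock': 0.0, 'qpos': [1.205, 0.629, 0.038, 1.518, -0.027, 0.996, -0.02], 'qd': [0.0, -0.001, 0.001, -0.002, 0.002, 0.0, 0.001], 'tau': [-0.0, -56.34, 1.226, -19.345, 0.011, 0.011, -0.0], 'eef_pos': [191.802, -620.398, 230.387], 'tool_rot': [-3.14, 0.0, 0.3], 'force': [0.384, -0.383, -0.108], 'torque': [-0.011, 0.032, -0.007], 'gripper_force': 0.0, 'width': 85.118}
side [[373.1382826889211, 0.0, 255.43606229955816], [0.0, 373.1382826889211, 191.12310379644882], [0.0, 0.0, 1.0]] [[-0.91, 0.21, -0.35, 78.21], [-0.41, -0.44, 0.8, 1064.49], [0.01, 0.87, 0.49, 810.88], [0.0, 0.0, 0.0, 1.0]]
top [[422.9365892478726, 0.0, 248.7909797935221], [0.0, 422.9365892478726, 191.6300337067285], [0.0, 0.0, 1.0]] [[-0.01, 0.99, -0.15, 315.0], [-1.0, -0.01, 0.0, 11.01], [0.0, 0.15, 0.99, 1574.83], [0.0, 0.0, 0.0, 1.0]]
gauge side [([232.0, 275.0], 0.76), ([204.0, 214.0], 0.71)]
gauge top [([197.0, 184.0], 0.26)]
gauge_mouth side [([189.0, 270.0], 0.7)]
gauge_mouth top [([208.0, 248.0], 0.77)]
gauge_pan side [([223.0, 252.0], 0.62)]
gauge_pan top [([193.0, 250.0], 0.63), ([188.0, 172.0], 0.16)]
co
[... 609 characters left out ...]
5.0], 0.66), ([192.0, 273.0], 0.21)]
piston_a_top top [([186.0, 172.0], 0.6), ([209.0, 251.0], 0.22)]
seal_ring side [([266.0, 229.0], 0.44), ([248.0, 211.0], 0.3)]
seal_ring top [([201.0, 184.0], 0.48), ([234.0, 174.0], 0.35)]
cup_a side [([267.0, 154.0], 0.66), ([180.0, 247.0], 0.65)]
cup_a top [([149.0, 326.0], 0.69), ([142.0, 157.0], 0.59)]
jar side [([342.0, 271.0], 0.73), ([195.0, 293.0], 0.28)]
jar top [([258.0, 128.0], 0.54)]
shaker side [([186.0, 347.0], 0.78)]
shaker top [([262.0, 369.0], 0.47)]
spoon side [([181.0, 306.0], 0.46)]
spoon top [([212.0, 373.0], 0.79)]
brush side [([206.0, 212.0], 0.72), ([177.0, 303.0], 0.25)]
brush top [([200.0, 184.0], 0.63), ([140.0, 267.0], 0.58)]
```

```bash
python3 - <<'E'
import cv2,numpy as np
t=cv2.imread("pics/top0.png");s=cv2.imread("pics/side0.png")
a=cv2.resize(t[110:290,100:400],(800,480),interpolation=cv2.INTER_CUBIC);cv2.imwrite("pics/topc.png",a)
b=cv2.resize(s[140:365,140:365],(600,600),interpolation=cv2.INTER_CUBIC);cv2.imwrite("pics/sidec.png",b)
E
```

```text
(no output)
```

View pics/topc.png

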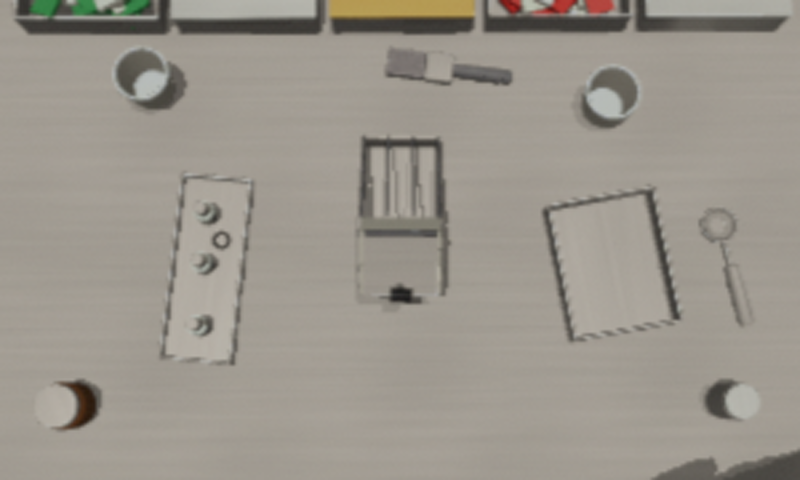

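View pics/sidec.png

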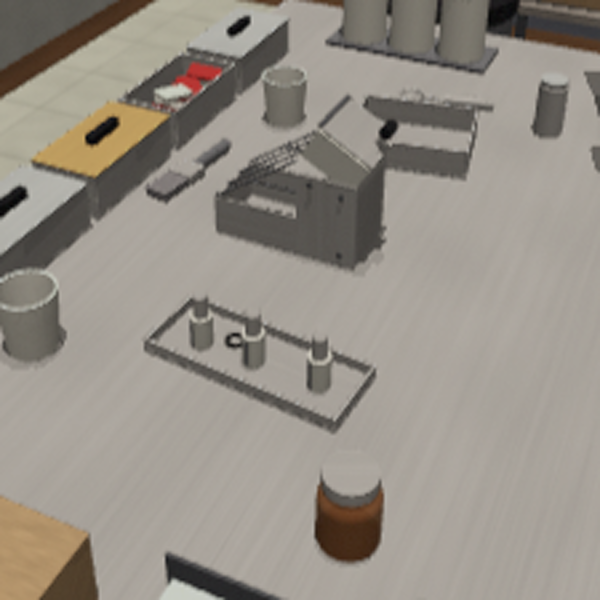

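```bash
python3 - <<'E'
from h import *
_,Kt,Et=cam("top");_,Ks,Es=cam("side")
T=lambda rc:ray(Kt,Et,rc); S=lambda rc:ray(Ks,Es,rc)
cr=lambda r,c:(110+r*.375,100+c*.375)   # top crop -> px
sr=lambda r,c:(140+r*.375,140+c*.375)
print("knob",tri(T(cr(294,400)),S(sr(130,388))))
print("hinge",tri(T((197,254)),S((180,263))), atz(*T(cr(222,400)),203))
for n,p in {"edgeL far":(218,360),"edgeR far":(218,444),"L near":(298,357),"R near":(296,446)}.items(): print(n,atz(*T(cr(*p)),203 if 'far' in n else 160).round(1))
print("guardfar",[atz(*T(cr(140,c)),60).round(0) for c in(362,440)])
for n,p in {"p1":(208,207),"p2":(259,204),"p3":(322,202)}.items(): pass
for t in((212,208,302,200),(262,205,320,252),(325,203,345,320)): print("pist top/base",t)
# stem tops: side crop tops
for tp,sd in (((208,213),(297,201)),((259,210),(317,252)),((322,207),(338,320))):
    print("stemtop",tri(T(cr(*tp)),S(sr(*sd))))
for tp,sd in ((None,(343,201)),(None,(362,253)),(None,(386,318))):
    print("base",atz(*S(sr(*sd)),4).round(1))
print("tray",[atz(*T(cr(*p)),20).round(0).tolist() for p in((175,183),(181,253),(358,163),(362,233))])
print("rej",[atz(*T(cr(*p)),50).round(0).tolist() for p in((207,545),(188,653),(340,571),(318,679))])
for cam_ in("top","side"):
  for t in("piston_a","seal_ring","cover_knob"):
    print(cam_,t,[(np.round(d["position"],1).tolist(),round(d["confidence"],2),int(d["mask"].sum())) for d in ctrl.trace(cam_,t)[:4]])
E
```

```text
knob (array([432.51571226,   3.54368223, 192.249031  ]), [0.5, 0.5])
hinge (array([514.26889007,  -7.94259639, 200.75985275]), [7.0, 7.0]) [519.77330976   2.9273309  203.        ]
edgeL far [525.   52.1 203. ]
edgeR far [524.5 -51.2 203. ]
L near [430.   57.2 160. ]
R near [431.9 -54.5 160. ]
guardfar [array([655.,  54.,  60.]), array([655., -54.,  60.])]
pist top/base (212, 208, 302, 200)
pist top/base (262, 205, 320, 252)
pist top/base (325, 203, 345, 320)
stemtop (array([565.08390278, 257.68177602,  60.39010012]), [3.6, 3.6])
stemtop (array([495.69877051, 260.83542585,  56.83304873]), [3.6, 3.6])
stemtop (array([409.68591606, 262.50873389,  58.23132529]), [2.6, 2.6])
base [562.6 273.9   4. ]
base [490.9 277.2   4. ]
base [405.7 281.4   4. ]
tray [[615.0, 306.0, 20.0], [606.0, 207.0, 20.0], [361.0, 327.0, 20.0], [355.0, 231.0, 20.0]]
rej [[562.0, -197.0, 50.0], [588.0, -346.0, 50.0], [381.0, -227.0, 50.0], [410.0, -374.0, 50.0]]
top piston_a [([232.7, 175.7], 0.52, 76), ([189.5, 177.3], 0.43, 43), ([191.6, 250.5], 0.29, 1918)]
top seal_ring [([190.7, 250.1], 0.41, 1737)]
top cover_knob [([208.4, 247.1], 0.65, 756), ([139.2, 153.9], 0.39, 403)]
side piston_a [([276.8, 258.4], 0.66, 178), ([270.2, 235.9], 0.56, 164), ([259.7, 214.9], 0.5, 156)]
side seal_ring [([174.1, 249.8], 0.55, 323)]
side cover_knob [([190.0, 274.6], 0.95, 449), ([190.0, 300.3], 0.47, 959)]
```

```bash

python3 -m crank '[[[0,0,-0.4,0.94],[0,0,-0.4,0.94],[0,0,-0.4,0.94],[0,0,-0.4,0.93]]]' -1
python3 -m crank '[[[0.4,-1,0,0],[0.4,-1,0,0],[0.4,-1,0,0],[0.4,-1,0,0],[0.4,-1,0,0],[0.4,-1,0,0],[0.4,-1,0,0],[0.4,-1,0,0],[0.4,-1,0,0],[0.4,-1,0,0],[0.4,-1,0,0],[0.4,-1,0,0]]]'
python3 -m crank '[[[0.4,-1,0,0],[0.4,-1,0,0],[0.4,-1,0,0],[0.4,-1,0,0],[0.4,-1,0,0],[0.4,-1,0,0],[0.4,-1,0,0],[0.4,-1,0,0],[0.4,-1,0,0],[0.4,-1,0,0],[0.2,-1,0,0],[0,-1,0,0],[0,0,0,0]]]' || python3 -m crank '[[[0.4,-1,0,0],[0.4,-1,0,0],[0.4,-1,0,0],[0.4,-1,0,0],[0.4,-1,0,0],[0.4,-1,0,0],[0.4,-1,0,0],[0.4,-1,0,0],[0.4,-1,0,0],[0.4,-1,0,0],[0.2,-0.8,0,0],[0,-0.5,0,0]]]'
```

```text
clock: 2.43
eef_pos: [192.0, -621.0, 271.7]
tool_rot: [-3.141, -0.0, -0.004]
force: [0.0, -0.9, -0.5]
width: 85.8
gripper_force: 0.0
clock: 3.43
eef_pos: [312.5, -319.8, 271.6]
tool_rot: [3.141, -0.001, -0.0]
force: [0.1, 0.7, -0.4]
width: 85.4
gripper_force: 0.0
clock: 4.43
eef_pos: [418.5, -35.9, 271.6]
tool_rot: [-3.141, -0.002, 0.003]
force: [0.2, -0.2, -0.5]
width: 85.6
gripper_force: 0.0$[0]: bad value
```

```bash
python3 - <<'E'
from h import *
im,K,E=cam("wrist"); print(K.round(1).tolist(),E.round(3).tolist()); save("w1",cv2.resize(im,(768,576),interpolation=cv2.INTER_CUBIC))
for t in("cover_knob","cover_hinge","gauge"):
    for d in ctrl.place_of("wrist",t)[:2]:
        o,v=ray(K,E,d["position"],True); print(t,d["position"],round(d["confidence"],2),[atz(o,v,z).round(1).tolist() for z in(192,201,0)])
E
```

```text
[[297.3, 0.0, 257.5], [0.0, 297.3, 193.2], [0.0, 0.0, 1.0]] [[0.003, 0.952, 0.305, 496.37], [-1.0, 0.003, 0.0, -35.39], [-0.0, -0.305, 0.952, 415.445], [0.0, 0.0, 0.0, 1.0]]
cover_knob [68.4, 31.3] 0.66 [[543.2, 170.2, 192.0], [541.3, 161.9, 201.0], [583.4, 346.9, 0.0]]
cover_hinge [84.3, 201.4] 0.89 [[509.8, 6.5, 192.0], [509.2, 4.8, 201.0], [521.3, 42.4, 0.0]]
```

View pics/w1.png

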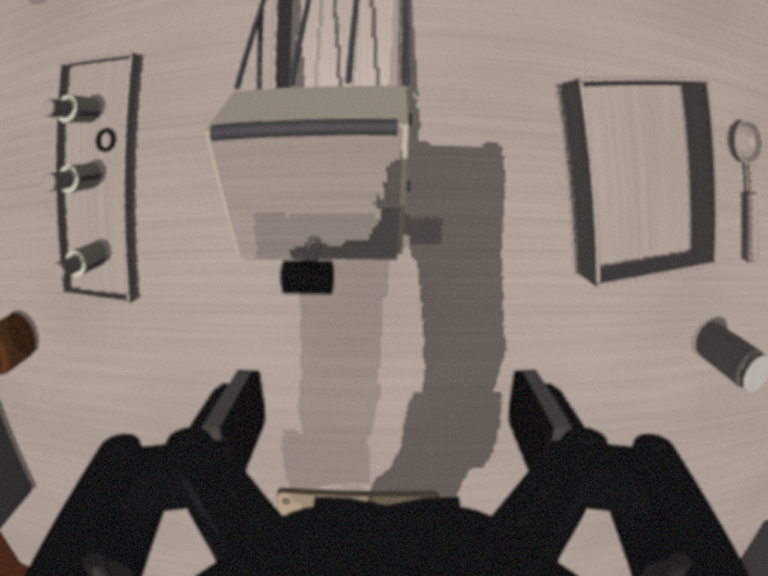

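```bash
python3 - <<'E'
from h import *
_,K,E=cam("wrist")
f=lambda r,c,z: atz(*ray(K,E,(r/1.5,c/1.5),True),z).round(1).tolist()
print("knob",f(277,307,192),"ends",f(277,281,192),f(277,333,192))
print("hinge",f(132,211,201),f(126,398,201))
print("block near",f(258,241,155),f(258,402,155))
for p in((108,50),(182,55),(270,65)): print("top",f(*p,79))
print("tray corners",[f(*p,20) for p in((65,62),(55,140),(292,65),(299,135))])
print("rej corners",[f(*p,50) for p in((82,560),(83,708),(283,597),(264,712))])
E
```

```text
knob [430.3, 2.9, 192.0] ends [430.4, 17.1, 192.0] [430.3, -10.9, 192.0]
hinge [508.2, 47.9, 201.0] [507.1, -44.3, 201.0]
block near [432.1, 51.4, 155.0] [431.4, -48.3, 155.0]
top [559.9, 265.5, 79.0]
top [490.4, 263.7, 79.0]
top [406.7, 265.6, 79.0]
tray corners [[615.6, 301.0, 20.0], [605.0, 197.7, 20.0], [365.3, 325.7, 20.0], [357.7, 225.0, 20.0]]
rej corners [[560.9, -184.9, 50.0], [587.3, -349.7, 50.0], [384.1, -234.2, 50.0], [405.4, -375.7, 50.0]]
```

```bash

python3 -m crank '[[[0.26,-0.78,0,0],[0.26,-0.78,0,0],[0,0,0.95,0],[0,0,0.95,0],[0,0,0.95,0],[0,0,0.95,0],[0,0,0,0]]]' -1
python3 -m crank '[[[0,0,0,0],[0,0,0,0],[0,0,0,0],[0,0,0,0],[0,0,0,0],[0,0,0,0],[0,0,0,0],[0,0,0,0]]]' 1
python3 - <<'E'
from h import *
h=np.array([507.6,201.]);a0=np.deg2rad(186.8);R=76.2
p=None
for th in range(0,145,10):
    a=a0-np.deg2rad(th);q=R*np.array([np.cos(a),np.sin(a)])
    if p is not None: print(th,((q-p)/25*[1,-1]).round(2))
    p=q
E
```

```text
clock: 5.27
eef_pos: [427.4, -1.1, 173.3]
tool_rot: [3.141, 0.007, -0.002]
force: [-1.1, 0.4, -0.3]
width: 85.5
gripper_force: 0.0
clock: 5.93
eef_pos: [431.1, 5.0, 178.2]
tool_rot: [-3.136, -0.003, 0.002]
force: [-3.5, 13.0, 11.7]
width: 24.7
gripper_force: 58.5
10 [-0.02 -0.53]
20 [ 0.08 -0.53]
30 [ 0.17 -0.5 ]
40 [ 0.25 -0.47]
50 [ 0.33 -0.42]
60 [ 0.4  -0.35]
70 [ 0.45 -0.28]
80 [ 0.49 -0.2 ]
90 [ 0.52 -0.11]
100 [ 0.53 -0.02]
110 [0.53 0.08]
120 [0.5  0.17]
130 [0.47 0.25]
140 [0.42 0.33]
```

```bash

python3 -m crank '[[[-0.02,-0.08,-0.53,0],[0.08,0,-0.53,0],[0.17,0,-0.5,0],[0.25,0,-0.47,0],[0.33,0,-0.42,0],[0.40,0,-0.35,0]]]'
python3 -m crank '[[[0.45,0,-0.28,0],[0.49,0,-0.2,0],[0.52,0,-0.11,0],[0,0,0,0]]]'
```

```text
clock: 6.43
eef_pos: [458.0, 4.8, 246.5]
tool_rot: [-3.139, 0.005, 0.001]
force: [-2.0, 6.6, -8.5]
width: 24.5
gripper_force: 59.3
clock: 6.77
eef_pos: [496.2, 4.5, 262.2]
tool_rot: [-3.139, 0.003, 0.001]
force: [-5.7, 5.2, 8.3]
width: 24.5
gripper_force: 59.1
```

```bash

python3 -m crank '[[[0.53,0,-0.02,0],[0.53,0,0.08,0],[0.5,0,0.17,0],[0.47,0,0.25,0],[0,0,0,0]]]'
python3 -m crank '[[[0.2,0,0.16,0],[0.17,0,0.13,0],[0,0,0,0],[0,0,0,0]]]'
python3 -m crank '[[[0,0,0,0],[0,0,0,0],[0,0,0,0],[0,0,0,0],[0,0,0,0],[0,0,0,0]]]' -1
```

```text
clock: 7.18
eef_pos: [551.0, 4.0, 250.8]
tool_rot: [-3.14, -0.006, 0.001]
force: [0.7, 2.4, 9.7]
width: 24.5
gripper_force: 58.7
clock: 7.52
eef_pos: [559.6, 3.8, 244.6]
tool_rot: [-3.14, -0.007, 0.001]
force: [2.3, 3.1, 8.8]
width: 24.5
gripper_force: 61.9
clock: 8.02
eef_pos: [556.7, 2.2, 241.7]
tool_rot: [3.141, 0.0, -0.0]
force: [0.1, 0.7, -0.7]
width: 85.3
gripper_force: 0.0
```

```bash

python3 -m crank '[[[0,0,-1,0],[0,0,-1,0],[0,0,-1,0],[-1,-1,0,0],[-1,-1,0,0],[-1,-1,0,0],[-1,-1,0,0],[0,-1,0,0],[0,0,0,0]]]'
python3 - <<'E'
from h import *
im,K,E=cam("wrist"); print(E[:3,3].round(1)); np.save("E2.npy",E); save("w2",cv2.resize(im,(768,576),interpolation=cv2.INTER_CUBIC))
for t,z in(("gauge_mouth",180),("cover_hinge",201),("piston_a_top",79),("piston_a",4),("seal_ring",4),("cover_knob",256)):
    for d in ctrl.place_of("wrist",t)[:4]:
        o,v=ray(K,E,d["position"],True); print(t,np.round(d["position"],1),round(d["confidence"],2),atz(o,v,z).round(1).tolist())
E
```

```text
clock: 8.77
eef_pos: [455.3, 133.1, 317.3]
tool_rot: [-3.138, -0.001, 0.008]
force: [-0.0, 0.8, 0.1]
width: 85.1
gripper_force: 0.0
[533.4 133.6 461.1]
gauge_mouth [166.1 384.1] 0.92 [473.3, 3.9, 180.0]
cover_hinge [135.8 394.7] 0.6 [507.4, 5.3, 201.0]
piston_a_top [ 79.4 150.9] 0.71 [566.1, 274.9, 79.0]
piston_a [180.1 167.7] 0.97 [407.7, 281.6, 4.0]
piston_a [ 82.9 166.3] 0.84 [565.0, 276.8, 4.0]
piston_a [125.6 168.9] 0.58 [497.0, 274.2, 4.0]
seal_ring [135.2 155.2] 0.73 [482.4, 298.3, 4.0]
seal_ring [109.4 178. ] 0.56 [522.1, 258.4, 4.0]
cover_knob [ 74.3 431.4] 0.87 [563.1, 2.8, 256.0]
```

View pics/w2.png

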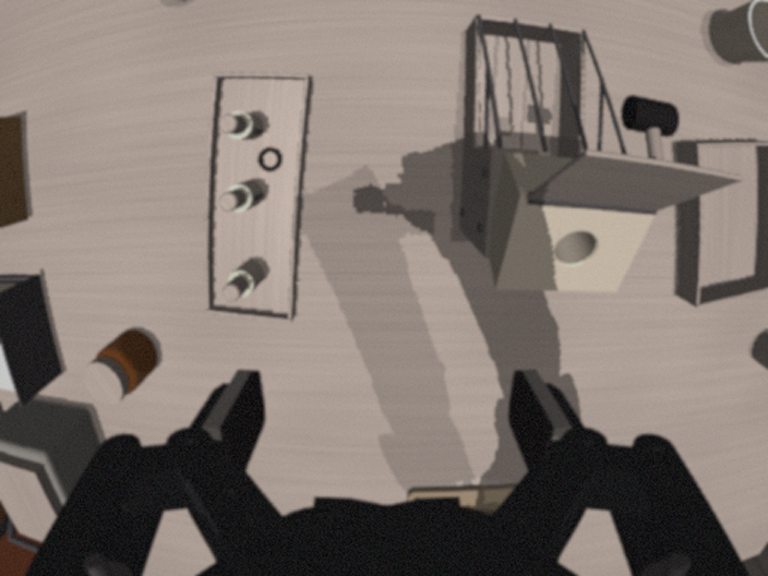

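```bash
python3 - <<'E'
from h import *
_,K,E=cam("wrist"); 
f=lambda r,c,z: atz(*ray(K,E,(r/1.5,c/1.5),True),z).round(1).tolist()
for p,q in(((124,231),(122,243)),((201,230),(195,243)),((289,236),(280,249))): print("stemtop",f(*p,79),"shoulder",f(*q,49))
print("tray corners",[f(*p,20) for p in((77,218),(77,312),(307,210),(318,294))])
print("near wall inner",[f(*p,20) for p in((305,216),(313,292))])
print("mouth",f(246,576,180),"jar",f(378,108,90))
print("face near corners",f(287,497,157),f(292,617,157))
_,Kt,Et=cam("top")
for p in((208,207),(259,204),(322,202)): print("top cam",atz(*ray(Kt,Et,(110+p[0]*.375,100+p[1]*.375)),79).round(1))
print("jar",atz(*ray(Kt,Et,(110+405*.375,100+58*.375)),90).round(1))
E
```

```text
stemtop [564.4, 261.2, 79.0] shoulder [567.6, 259.7, 49.0]
stemtop [495.8, 265.3, 79.0] shoulder [497.8, 262.5, 49.0]
stemtop [413.6, 266.7, 79.0] shoulder [413.3, 262.8, 49.0]
tray corners [[619.5, 295.7, 20.0], [610.9, 198.1, 20.0], [373.8, 322.1, 20.0], [361.8, 225.8, 20.0]]
near wall inner [[376.3, 314.4, 20.0], [367.5, 227.6, 20.0]]
mouth [476.1, -3.2, 180.0] jar [314.4, 434.1, 90.0]
face near corners [439.5, 45.8, 157.0] [435.3, -55.3, 157.0]
top cam [558.7 261.3  79. ]
top cam [489.8 263.9  79. ]
top cam [406.  264.9  79. ]
jar [298.8 447.6  90. ]
```

```bash
python3 - <<'E'
from h import *
_,K,En=cam("wrist"); E=np.load("E2.npy"); print(En[:3,3].round(1))
f=lambda r,c,z: atz(*ray(K,E,(r/1.5,c/1.5),True),z).round(1).tolist()
for p,q in(((124,231),(122,243)),((201,230),(195,243)),((289,236),(280,249))): print("stemtop",f(*p,79),"shoulder",f(*q,49))
print("tray corners",[f(*p,20) for p in((77,218),(77,312),(307,210),(318,294))])
print("mouth",f(246,576,180),"jar",f(378,108,90))
print("face near corners",f(287,497,157),f(292,617,157))
im,K,E=cam("wrist"); E3=E
for t,z in(("gauge_mouth",180),("cover_hinge",201),("piston_a_top",79),("piston_a",4)):
    for d in ctrl.place_of("wrist",t)[:4]:
        o,v=ray(K,E,d["position"],True); print(t,np.round(d["position"],1),round(d["confidence"],2),atz(o,v,z).round(1).tolist())
print(ctrl.read_state()["eef_pos"])
E
```

```text
[535.3 126.9 460.4]
stemtop [561.4, 270.5, 79.0] shoulder [564.6, 269.1, 49.0]
stemtop [492.5, 273.9, 79.0] shoulder [494.6, 271.1, 49.0]
stemtop [410.0, 274.4, 79.0] shoulder [409.9, 270.6, 49.0]
tray corners [[616.4, 305.9, 20.0], [608.6, 207.8, 20.0], [369.7, 329.8, 20.0], [358.7, 233.0, 20.0]]
mouth [475.5, 4.3, 180.0] jar [308.5, 441.8, 90.0]
face near corners [438.4, 53.0, 157.0] [435.3, -48.1, 157.0]
gauge_mouth [165.7 378.8] 0.95 [474.1, 3.1, 180.0]
gauge_mouth [110.  177.1] 0.29 [528.3, 203.6, 180.0]
gauge_mouth [238.   88.5] 0.26 [389.2, 328.0, 180.0]
cover_hinge [136.1 389.1] 0.59 [507.3, 4.2, 201.0]
piston_a_top [ 81.7 147.2] 0.86 [566.3, 271.6, 79.0]
piston_a [ 86.6 160.7] 0.78 [562.6, 277.3, 4.0]
piston_a [180.2 165.1] 0.58 [410.8, 278.8, 4.0]
[456.9118266  127.35192973 316.81667507]
```

```bash

python3 -m crank '[[[-0.33,-0.95,0.5,0],[-0.33,-0.95,0.5,0],[-0.33,-0.95,1,0],[-0.33,-0.95,1,0],[-0.33,-0.95,1,0],[-0.31,-0.93,1,0],[0,0,1,0],[0,0,0.6,0],[0,0,0,0],[0,0,0,0]]]'
python3 - <<'E'
from h import *
im,K,E=cam("wrist"); np.save("E3.npy",E); save("w3",cv2.resize(im,(768,576),interpolation=cv2.INTER_CUBIC)); print(ctrl.read_state()["eef_pos"],E[:3,3])
for t,z in(("piston_a_top",79),("piston_a",4)):
    for d in ctrl.place_of("wrist",t)[:4]:
        o,v=ray(K,E,d["position"],True); print(t,np.round(d["position"],1),round(d["confidence"],2),atz(o,v,z).round(1).tolist())
E
```

```text
clock: 10.35
eef_pos: [407.7, 269.2, 151.5]
tool_rot: [3.141, 0.001, -0.0]
force: [-0.3, -0.3, -0.1]
width: 85.2
gripper_force: 0.0
[408.40674818 269.54464619 152.31722562] [486.01128018 269.82590976 295.04375099]
piston_a [ 18.6 250.9] 0.91 [567.9, 275.7, 4.0]
piston_a [ 90.8 251.3] 0.64 [495.1, 275.3, 4.0]
piston_a [179.9 246.6] 0.61 [406.0, 280.4, 4.0]
```

View pics/w3.png

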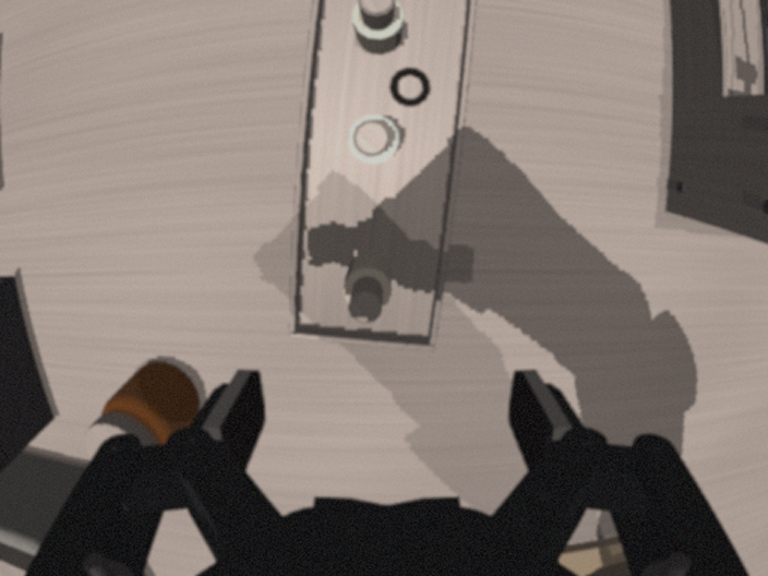

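```bash
python3 - <<'E'
from h import *
_,K,_=cam("wrist"); E=np.load("E3.npy")
f=lambda r,c,z: atz(*ray(K,E,(r/1.5,c/1.5),True),z).round(1).tolist()
for p in((305,365),(138,372),(8,378)): print("stemtop",f(*p,79))
print("wall",f(332,297,20),f(343,432,20),"inner",f(325,300,20),f(333,430,20)); print("shoulder2",f(139,374,49),"ring",f(87,410,4),"jar",f(430,125,90))
E
```

```text
stemtop [407.8, 280.4, 79.0]
stemtop [491.9, 276.2, 79.0]
stemtop [557.3, 273.4, 79.0]
wall [366.8, 330.1, 20.0] [358.9, 238.3, 20.0] inner [372.0, 327.6, 20.0] [366.3, 239.9, 20.0]
shoulder2 [492.2, 276.1, 49.0] ring [527.6, 254.2, 4.0] jar [324.4, 438.4, 90.0]
```

```bash

python3 -m crank '[[[0,-0.42,0,0],[0,0,1,0],[0,0,1,0],[0,0,1,0],[0,0,1,0],[0,0,0,0],[0,0,0,0]]]' -1
python3 -m crank '[[[0,0,0,0],[0,0,0,0],[0,0,0,0],[0,0,0,0],[0,0,0,0],[0,0,0,0],[0,0,0,0],[0,0,0,0]]]' 1
```

```text
clock: 11.13
eef_pos: [407.6, 280.3, 51.6]
tool_rot: [3.141, 0.001, 0.0]
force: [0.2, -0.5, 1.2]
width: 85.4
gripper_force: 0.0
clock: 11.8
eef_pos: [408.4, 280.3, 52.6]
tool_rot: [-3.141, -0.001, -0.0]
force: [0.1, 0.1, 6.3]
width: 16.4
gripper_force: 58.4
```

```bash

python3 -m crank '[[[0,0,-0.25,0],[-0.5,0,0,0],[-0.4,0,0,0],[0,0,0,0]]]'
python3 -m crank '[[[-0.2,0,0,0],[-0.2,0,0,0]]]'
python3 -m crank '[[[-0.2,0,0,0],[-0.2,0,0,0]]]'
python3 -m crank '[[[-0.2,0,0,0],[-0.2,0,0,0],[0,0,0,0]]]'
python3 - <<'E'
from h import *
im,K,E=cam("wrist"); np.save("E4.npy",E); im2,_,_=cam("side")
a=cv2.resize(im[150:384,130:390],(520,468));b=cv2.resize(im2[220:310,200:300],(280,252),interpolation=cv2.INTER_CUBIC)
c=np.zeros((468,800,3),np.uint8);c[:,:520]=a;c[:252,520:]=b;save("w4",c)
E
```

```text
clock: 12.13
eef_pos: [382.5, 279.5, 58.1]
tool_rot: [3.14, 0.003, 0.002]
force: [-0.5, -0.4, -1.5]
width: 16.1
gripper_force: 58.7
clock: 12.3
eef_pos: [376.0, 280.2, 58.2]
tool_rot: [-3.141, -0.001, -0.001]
force: [5.6, -2.4, 1.5]
width: 16.2
gripper_force: 59.1
clock: 12.47
eef_pos: [370.2, 280.6, 59.0]
tool_rot: [-3.138, -0.008, -0.003]
force: [9.8, -3.2, 5.3]
width: 16.5
gripper_force: 59.4
clock: 12.72
eef_pos: [359.6, 280.9, 59.2]
tool_rot: [-3.138, -0.008, -0.002]
force: [7.9, -3.3, 3.7]
width: 16.1
gripper_force: 59.6
```

View pics/w4.png

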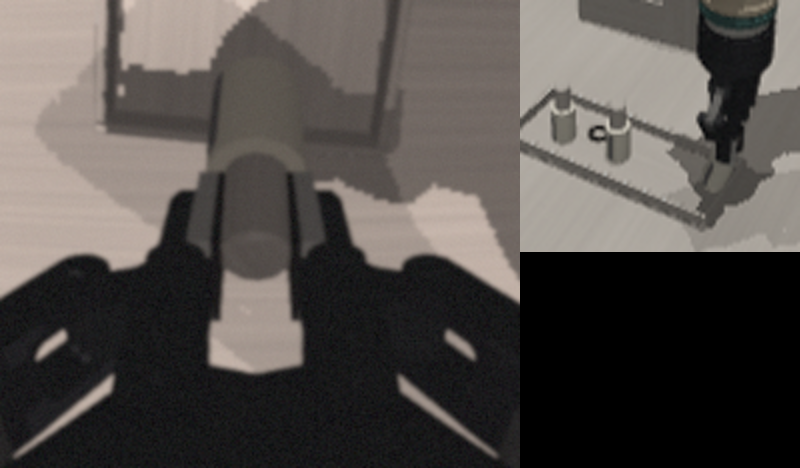

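```bash

python3 -m crank '[[[-0.2,0,0,0],[-0.18,0,0,0],[0,0,0,0]]]'
python3 -m crank '[[[0,0,-0.5,0],[0,0,-1,0],[0,0,-1,0],[0,0,-1,0],[0,0,-1,0],[0,0,-1,0],[0.3,1,-1,0],[0.3,1,-0.8,0],[0.3,1,0,0],[0.3,1,0,0],[0.3,1,0,0],[0.3,1,0,0]]]'
python3 -m crank '[[[0.3,1,0,0],[0.3,1,0,0],[0.3,1,0,0],[0.3,1,0,0],[0.18,1,0,0],[0,0.08,0,0],[0,0,0,0],[0,0,0,0]]]'
python3 - <<'E'
from h import *
im,K,E=cam("wrist"); np.save("E5.npy",E); im2,Ks,Es=cam("side")
print(ctrl.read_state()["eef_pos"])
def f(p): 
    v=Es[:3,:3].T@(np.array(p,float)-Es[:3,3]); return (Ks[0,0]*v[0]/-v[2]+Ks[0,2], Ks[1,1]*-v[1]/-v[2]+Ks[1,2])
c0,r0=map(int,f((460,3,230))); b=im2[r0-40:r0+40,c0-40:c0+40]
a=im[90:384,130:390]
c=np.zeros((588,800,3),np.uint8);c[:,:400]=cv2.resize(a,(400,452))[:588].repeat(1,0)[:588] if False else 0
a=cv2.resize(a,(400,452),interpolation=cv2.INTER_CUBIC);c[:452,:400]=a;c[:400,400:]=cv2.resize(b,(400,400),interpolation=cv2.INTER_CUBIC);save("w5",c);print(c0,r0)
for d in ctrl.place_of("wrist","gauge_mouth")[:2]: print(d["position"],d["confidence"],atz(*ray(K,E,d["position"],True),180).round(1))
E
```

```text
clock: 13.07
eef_pos: [350.0, 281.1, 58.9]
tool_rot: [-3.138, -0.007, -0.002]
force: [7.6, -1.6, 2.3]
width: 16.0
gripper_force: 59.4
clock: 14.07
eef_pos: [390.7, 128.6, 240.7]
tool_rot: [3.142, -0.0, -0.0]
force: [0.3, -0.7, -1.5]
width: 15.9
gripper_force: 59.0
clock: 14.73
eef_pos: [424.9, 3.5, 240.4]
tool_rot: [-3.141, 0.001, -0.0]
force: [0.2, 0.3, -0.2]
width: 16.2
gripper_force: 59.1
[425.00886084   4.23388364 240.49669848]
278 177
[141.2, 255.8] 0.59 [474.9   5.  180. ]
```

View pics/w5.png

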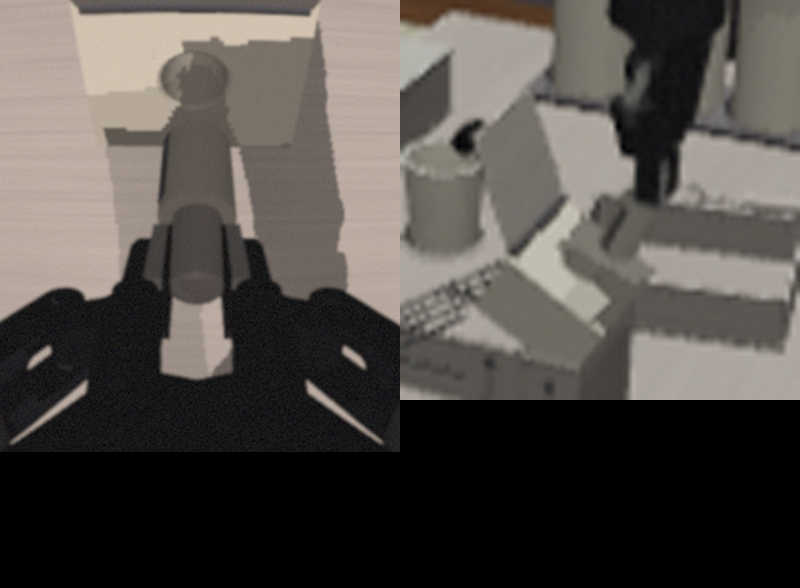

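```bash
cat >> h.py <<'E'
def wproj(K,E,p):
    v=E[:3,:3].T@(np.array(p,float)-E[:3,3]); t=np.arctan2(np.hypot(v[0],v[1]),-v[2]); n=np.hypot(v[0],v[1])
    return np.array([K[1,2]-K[1,1]*t*v[1]/n, K[0,2]+K[0,0]*t*v[0]/n])
def piston(K,E,phi,tcp,up=67.5,off=0,gz=20):
    a=np.deg2rad(phi); U=np.array([-np.sin(a),0,np.cos(a)]);P=np.array([np.cos(a),0,np.sin(a)])
    G=np.array(tcp)+[off,0,gz]
    return {n:wproj(K,E,q).round(1)[0] for n,q in dict(top=G+(75-up)*U,sh=G-(up-45)*U+14*P,botfar=G-up*U+14*P,shoulder_near_side=G-(up-45)*U).items()}, G-up*U
E
python3 - <<'E'
from h import *
_,K,_=cam("wrist");E=np.load("E5.npy")
for phi in(20,25,30,35): print(phi,piston(K,E,phi,(425,4.2,240.5)))
print("obs top",90+288*.65,"sh",90+212*.65,"botfar",90+122*.65)
m=np.array([474.5,4.5,180]);print("mouth",wproj(K,E,m))
E
```

```text
20 ({'top': np.float64(280.4), 'sh': np.float64(215.8), 'botfar': np.float64(167.5), 'shoulder_near_side': np.float64(235.0)}, array([448.08635967,   4.2       , 197.0707481 ]))
25 ({'top': np.float64(281.1), 'sh': np.float64(214.7), 'botfar': np.float64(160.8), 'shoulder_near_side': np.float64(232.5)}, array([453.52673267,   4.2       , 199.32422438]))
30 ({'top': np.float64(281.8), 'sh': np.float64(214.0), 'botfar': np.float64(154.5), 'shoulder_near_side': np.float64(230.3)}, array([458.75      ,   4.2       , 202.04328524]))
35 ({'top': np.float64(282.3), 'sh': np.float64(213.7), 'botfar': np.float64(148.5), 'shoulder_near_side': np.float64(228.3)}, array([463.71640945,   4.2       , 205.20723701]))
obs top 277.20000000000005 sh 227.8 botfar 169.3
mouth [141.70753962 256.57794536]
```

```bash
python3 - <<'E'
from h import *
im,K,E=cam("wrist"); g=im[:,:,:].astype(float).mean(2)
for c in(250,258,266): print(c,[(r,int(g[r,c-1:c+2].mean())) for r in range(128,292,3)])
E
```

```text
250 [(128, 132), (131, 132), (134, 103), (137, 87), (140, 86), (143, 89), (146, 88), (149, 92), (152, 91), (155, 89), (158, 93), (161, 90), (164, 87), (167, 85), (170, 84), (173, 84), (176, 84), (179, 85), (182, 84), (185, 84), (188, 84), (191, 84), (194, 86), (197, 84), (200, 86), (203, 87), (206, 86), (209, 86), (212, 85), (215, 85), (218, 90), (221, 88), (224, 72), (227, 68), (230, 68), (233, 67), (236, 69), (239, 71), (242, 69), (245, 70), (248, 70), (251, 69), (254, 69), (257, 69), (260, 68), (263, 70), (266, 71), (269, 77), (272, 73), (275, 70), (278, 72), (281, 76), (284, 75), (287, 125), (290, 145)]
258 [(128, 103), (131, 101), (134, 89), (137, 89), (140, 90), (143, 88), (146, 89), (149, 90), (152, 88), (155, 88), (158, 93), (161, 95), (164, 87), (167, 88), (170, 86), (173, 85), (176, 85), (179, 86), (182, 86), (185, 88), (188, 87), (191, 86), (194, 86), (197, 86), (200, 86), (203, 87), (206, 86), (209, 86), (212, 86), (215, 88), (218, 90), (221, 86), (224, 69), (227, 70), (230, 71), (233, 71), (236, 71), (239, 72), (242, 70), (245, 71), (248, 70), (251, 73), (254, 73), (257, 69), (260, 70), (263, 72), (266, 79), (269, 86), (272, 74), (275, 73), (278, 73), (281, 72), (284, 71), (287, 93), (290, 148)]
266 [(128, 98), (131, 98), (134, 87), (137, 87), (140, 86), (143, 86), (146, 88), (149, 87), (152, 87), (155, 85), (158, 93), (161, 89), (164, 88), (167, 86), (170, 84), (173, 85), (176, 85), (179, 83), (182, 83), (185, 84), (188, 83), (191, 85), (194, 85), (197, 85), (200, 84), (203, 85), (206, 84), (209, 85), (212, 86), (215, 85), (218, 88), (221, 89), (224, 77), (227, 68), (230, 71), (233, 70), (236, 69), (239, 70), (242, 70), (245, 70), (248, 69), (251, 70), (254, 70), (257, 69), (260, 70), (263, 70), (266, 71), (269, 77), (272, 76), (275, 73), (278, 74), (281, 72), (284, 75), (287, 150), (290, 171)]
```

```bash
cat >> h.py <<'E'
from scipy.optimize import least_squares
def fitp(K,E,tcp,obs,gz=20):
    # obs rows: botfar, stem base far, top far, top near
    def pts(x):
        a,up,off=x; U=np.array([-np.sin(a),0,np.cos(a)]);P=np.array([np.cos(a),0,np.sin(a)]);G=np.array(tcp)+[0,0,gz]+off*P
        return [G-up*U+14*P,G-(up-45)*U+9*P,G+(75-up)*U+9*P,G+(75-up)*U-9*P],G-up*U,U
    s=least_squares(lambda x:[wproj(K,E,p)[0]-o for p,o in zip(pts(x)[0],obs)]+[(x[2])/2,(x[1]-67.5)/3],[.5,67.5,0])
    return np.rad2deg(s.x[0]).round(1),s.x[1:].round(1),s.fun.round(1),pts(s.x)[1].round(1),pts(s.x)[2]
E
python3 - <<'E'
from h import *
_,K,E=cam("wrist");t=ctrl.read_state()["eef_pos"];print(t)
for o in((158,222.5,268,286.5),(162,222.5,268,286.5)): print(fitp(K,E,t,o))
E
```

```text
[425.27612369   3.74847441 240.58283793]
(np.float64(26.3), array([69.8, -1.6]), array([ 0.9, -2.8,  1.2,  0.8, -0.8,  0.8]), array([454.8,   3.7, 197.3]), array([-0.443738  ,  0.        ,  0.89615656]))
(np.float64(23.9), array([70. , -1.8]), array([ 0.4, -1.9,  0.3,  1.3, -0.9,  0.8]), array([451.9,   3.7, 195.9]), array([-0.40451976,  0.        ,  0.91452926]))
```

```bash

python3 -m crank '[[[0.4,-0.03,0.2,0],[0.38,0,0.33,0],[0,0,0,0]]]'
python3 -m crank '[[[0.06,0,0.2,0],[0.06,0,0.2,0],[0,0,0,0]]]'
python3 -m crank '[[[0.06,0,0.2,0],[0.06,0,0.2,0],[0,0,0,0]]]'
```

```text
clock: 15.28
eef_pos: [446.8, 4.1, 226.3]
tool_rot: [-3.141, -0.001, 0.0]
force: [0.8, 0.0, -1.6]
width: 16.1
gripper_force: 59.0
clock: 15.53
eef_pos: [449.1, 4.2, 216.9]
tool_rot: [-3.141, -0.002, 0.0]
force: [2.9, 0.9, -1.6]
width: 16.0
gripper_force: 59.1
clock: 15.78
eef_pos: [453.5, 4.2, 207.4]
tool_rot: [-3.141, -0.005, 0.0]
force: [6.5, 1.4, -1.4]
width: 16.0
gripper_force: 59.0
```

```bash

python3 -m crank '[[[0.08,0,0.18,0],[0.08,0,0.18,0],[0,0,0,0]]]'
python3 -m crank '[[[0.08,0,0.16,0],[0.08,0,0.16,0],[0,0,0,0]]]'
```

```text
clock: 16.03
eef_pos: [458.2, 4.2, 198.5]
tool_rot: [-3.141, -0.007, 0.0]
force: [7.3, 1.5, -0.7]
width: 16.5
gripper_force: 59.0
clock: 16.28
eef_pos: [461.9, 4.3, 190.7]
tool_rot: [-3.141, -0.006, 0.0]
force: [6.2, 2.0, 0.9]
width: 16.3
gripper_force: 59.1
```

```bash

python3 -m crank '[[[0.05,0,0.09,0],[0.05,0,0.09,0],[0,0,0,0]]]'
python3 -m crank '[[[0,0,0,0],[0,0,0,0],[0,0,0,0],[0,0,0,0],[0,0,0,0],[0,0,0,0]]]' -1
python3 - <<'E'
from h import *
im,K,E=cam("wrist"); g=im.astype(float).mean(2)
print([(r,int(g[r,255:261].mean())) for r in range(90,300,5)])
save("w6",im[60:384,110:400])
for t in("piston_a","gauge_mouth"):print(t,[(np.round(d["position"]).tolist(),round(d["confidence"],2)) for d in ctrl.place_of("wrist",t)[:4]])
E
```

```text
clock: 16.53
eef_pos: [463.4, 4.3, 186.4]
tool_rot: [-3.141, -0.004, 0.0]
force: [2.3, 2.4, 5.1]
width: 16.0
gripper_force: 59.7
clock: 17.03
eef_pos: [460.9, 3.5, 185.6]
tool_rot: [3.141, 0.001, -0.0]
force: [-0.2, -0.1, 0.6]
width: 85.1
gripper_force: 0.0
[(90, 162), (95, 162), (100, 163), (105, 139), (110, 161), (115, 179), (120, 176), (125, 89), (130, 103), (135, 103), (140, 100), (145, 100), (150, 101), (155, 101), (160, 100), (165, 74), (170, 69), (175, 51), (180, 46), (185, 91), (190, 92), (195, 91), (200, 91), (205, 94), (210, 93), (215, 93), (220, 94), (225, 93), (230, 93), (235, 92), (240, 99), (245, 91), (250, 90), (255, 91), (260, 130), (265, 151), (270, 149), (275, 154), (280, 151), (285, 151), (290, 152), (295, 156)]
piston_a [([98.0, 47.0], 0.87), ([147.0, 50.0], 0.6)]
gauge_mouth [([221.0, 254.0], 0.69)]
```

```bash

python3 -m crank '[[[0,0,-1,0],[0,0,-1,0],[0,0,-1,0],[0,0,-1,0],[0,0,0,0]]]'
python3 - <<'E'
from h import *
im,K,E=cam("wrist"); a=im[60:250,120:400]; save("w6",cv2.resize(a,(560,380),interpolation=cv2.INTER_CUBIC)); print(wproj(K,E,(474.5,4.5,180)))
E
```

```text
clock: 17.6
eef_pos: [464.2, 3.8, 290.1]
tool_rot: [-3.141, -0.009, -0.0]
force: [0.7, -0.5, 0.4]
width: 85.6
gripper_force: 0.0
[179.1039403  257.12976037]
```

View pics/w6.png

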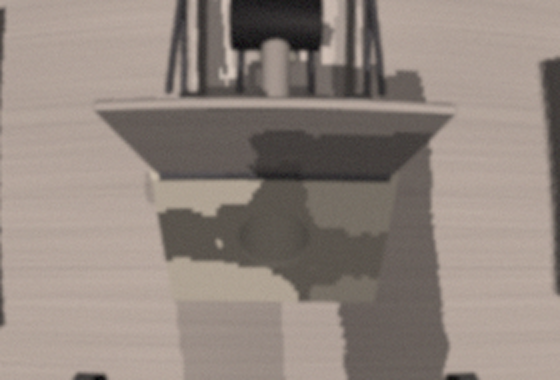

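```bash

python3 -m crank '[[[0.1,-1,0,0],[0.1,-1,0,0],[0.1,-1,0,0],[0.1,-1,0,0],[0.1,-1,0,0],[0.1,-1,0.4,0],[0.1,-1,0.6,0],[0.1,-1,0.8,0],[0.1,-1,1,0],[0.1,-1,1,0],[0.1,-0.89,1,0],[0,0,0,0]]]' -1
python3 -m crank '[[[0,0,1,0],[0,0,1,0],[0,0,0.8,0],[0,0,0,0],[0,0,0,0]]]'
python3 - <<'E'
from h import *
_,K,E=cam("wrist");print(wproj(K,E,(492,276.2,79)))
for n in("piston_a_top","piston_a"): print([(np.round(d["position"],1).tolist(),round(d["confidence"],2),atz(*ray(K,E,d["position"],True),79 if "top" in n else 4).round(1).tolist()) for d in ctrl.place_of("wrist",n)[:3]])
E
```

```text
clock: 18.65
eef_pos: [484.9, 279.9, 160.0]
tool_rot: [3.141, 0.008, 0.006]
force: [0.1, 0.1, 0.2]
width: 85.2
gripper_force: 0.0
clock: 19.07
eef_pos: [487.9, 274.9, 94.8]
tool_rot: [3.14, 0.003, -0.0]
force: [0.7, -0.1, 1.0]
width: 85.4
gripper_force: 0.0
[229.68231016 255.76417298]
[([106.8, 258.5], 0.94, [562.6, 274.6, 79.0]), ([195.0, 256.6], 0.16, [513.6, 275.7, 79.0])]
[([188.7, 253.7], 0.78, [494.1, 278.1, 4.0]), ([102.2, 257.2], 0.74, [564.4, 275.2, 4.0])]
```

```bash

python3 -m crank '[[[0.18,-0.05,0.7,0],[0,0,0.6,0],[0,0,0.42,0],[0,0,0,0],[0,0,0,0]]]' -1
python3 -m crank '[[[0,0,0,0],[0,0,0,0],[0,0,0,0],[0,0,0,0],[0,0,0,0],[0,0,0,0],[0,0,0,0],[0,0,0,0]]]' 1
python3 - <<'E'
from h import *
im,K,E=cam("wrist");g=im.astype(float).mean(2);print(ctrl.read_state()["eef_pos"],[(r,int(g[r,255:261].mean())) for r in range(180,300,3)])
E
```

```text
clock: 19.63
eef_pos: [493.4, 277.2, 53.2]
tool_rot: [3.142, 0.0, -0.0]
force: [0.2, -0.0, -0.5]
width: 85.6
gripper_force: 0.0
clock: 20.3
eef_pos: [493.7, 277.2, 53.2]
tool_rot: [-3.141, -0.001, -0.0]
force: [-0.1, -0.3, 4.9]
width: 16.2
gripper_force: 58.6
[493.67275413 277.18346174  53.20954857] [(180, 82), (183, 81), (186, 81), (189, 81), (192, 80), (195, 81), (198, 80), (201, 80), (204, 80), (207, 83), (210, 82), (213, 80), (216, 83), (219, 82), (222, 81), (225, 85), (228, 98), (231, 101), (234, 85), (237, 68), (240, 67), (243, 69), (246, 67), (249, 69), (252, 67), (255, 68), (258, 68), (261, 75), (264, 81), (267, 82), (270, 82), (273, 80), (276, 80), (279, 79), (282, 80), (285, 80), (288, 82), (291, 122), (294, 153), (297, 151)]
```

```bash

python3 -m crank '[[[0,0,-0.25,0],[-0.6,0,0,0],[-1,-0.03,0,0],[-1,-0.03,0,0],[-1,-0.03,0,0],[-0.5,-0.03,0,0],[0,0,0,0]]]'
python3 -m crank '[[[-0.25,0,0,0],[-0.25,0,0,0],[-0.25,0,0,0],[-0.25,0,0,0]]]'
python3 -m crank '[[[-0.25,0,0,0],[-0.25,0,0,0],[-0.2,0,0,0],[-0.2,0,0,0],[0,0,0,0]]]'
python3 - <<'E'
from h import *
im,K,E=cam("wrist");g=im.astype(float).mean(2);print(ctrl.read_state()["eef_pos"],[(r,int(g[r,255:261].mean())) for r in range(130,300,3)])
E
```

```text
clock: 20.93
eef_pos: [386.9, 280.1, 59.0]
tool_rot: [3.14, 0.004, 0.004]
force: [-0.0, -0.8, -0.5]
width: 16.2
gripper_force: 58.6
clock: 21.27
eef_pos: [370.5, 280.6, 59.9]
tool_rot: [-3.139, -0.008, -0.003]
force: [9.9, -2.1, 3.6]
width: 16.5
gripper_force: 59.2
clock: 21.68
eef_pos: [347.5, 281.2, 59.9]
tool_rot: [-3.138, -0.007, -0.003]
force: [6.9, -1.2, 3.4]
width: 16.4
gripper_force: 59.3
[347.69600079 281.19384456  59.94397577] [(130, 198), (133, 199), (136, 198), (139, 198), (142, 198), (145, 197), (148, 197), (151, 155), (154, 115), (157, 101), (160, 81), (163, 92), (166, 90), (169, 89), (172, 90), (175, 89), (178, 89), (181, 89), (184, 90), (187, 90), (190, 89), (193, 89), (196, 89), (199, 90), (202, 89), (205, 90), (208, 89), (211, 90), (214, 91), (217, 91), (220, 82), (223, 73), (226, 74), (229, 74), (232, 74), (235, 74), (238, 74), (241, 73), (244, 73), (247, 75), (250, 74), (253, 74), (256, 73), (259, 74), (262, 74), (265, 75), (268, 85), (271, 79), (274, 75), (277, 74), (280, 73), (283, 76), (286, 108), (289, 153), (292, 153), (295, 153), (298, 153)]
```

```bash

python3 -m crank '[[[-0.2,0,0,0],[-0.1,0,0,0],[0,0,0,0]]]'
python3 -m crank '[[[0.05,0,-0.5,0],[0,0,-1,0],[0,0,-1,0],[0,0,-1,0],[0,0,-1,0],[0,0,-1,0],[0.3,1,-1,0],[0.3,1,-0.8,0],[0.3,1,0,0],[0.3,1,0,0],[0.3,1,0,0],[0.3,1,0,0]]]'
python3 -m crank '[[[0.3,1,0,0],[0.3,1,0,0],[0.3,1,0,0],[0.3,1,0,0],[0.3,1,0,0],[0.3,0.08,0,0],[0,0,0,0],[0,0,0,0]]]'
python3 - <<'E'
from h import *
im,K,E=cam("wrist");g=im.astype(float).mean(2);print(ctrl.read_state()["eef_pos"],[(r,int(g[r,255:261].mean())) for r in range(130,300,2)])
t=ctrl.read_state()["eef_pos"]
for o in((154,220,267,286.5),(158,221,268,286.5)): print(fitp(K,E,t,o))
for d in ctrl.place_of("wrist","gauge_mouth")[:2]: print(d["position"],d["confidence"],atz(*ray(K,E,d["position"],True),180).round(1))
E
```

```text
clock: 21.98
eef_pos: [340.2, 281.6, 59.9]
tool_rot: [-3.137, -0.007, -0.003]
force: [5.7, -0.8, 2.3]
width: 16.3
gripper_force: 58.7
clock: 22.98
eef_pos: [382.3, 128.7, 241.8]
tool_rot: [-3.141, -0.0, -0.001]
force: [1.0, -0.8, -2.0]
width: 16.0
gripper_force: 58.9
clock: 23.65
eef_pos: [427.0, 3.6, 241.4]
tool_rot: [-3.141, 0.0, -0.001]
force: [0.6, -0.0, -1.4]
width: 16.2
gripper_force: 59.0
[426.61429968   4.15309585 241.38788171] [(130, 104), (132, 97), (134, 92), (136, 90), (138, 90), (140, 89), (142, 89), (144, 89), (146, 89), (148, 88), (150, 90), (152, 88), (154, 89), (156, 87), (158, 86), (160, 87), (162, 88), (164, 87), (166, 88), (168, 88), (170, 86), (172, 87), (174, 87), (176, 88), (178, 88), (180, 88), (182, 87), (184, 89), (186, 88), (188, 89), (190, 89), (192, 88), (194, 88), (196, 88), (198, 88), (200, 89), (202, 89), (204, 87), (206, 88), (208, 88), (210, 87), (212, 88), (214, 88), (216, 87), (218, 79), (220, 74), (222, 75), (224, 73), (226, 73), (228, 74), (230, 73), (232, 74), (234, 73), (236, 74), (238, 74), (240, 74), (242, 74), (244, 73), (246, 73), (248, 74), (250, 73), (252, 73), (254, 72), (256, 72), (258, 72), (260, 73), (262, 74), (264, 73), (266, 74), (268, 80), (270, 81), (272, 74), (274, 72), (276, 71), (278, 71), (280, 70), (282, 73), (284, 90), (286, 153), (288, 164), (290, 161), (292, 165), (294, 168), (296, 173), (298, 168)]
(np.float64(28.0), array([69.7,  0.3]), array([ 1.1, -2.3,  1.7, -0.4,  0.2,  0.7]), array([459.6,   4.2, 200. ]), array([-0.46919811,  0.        ,  0.88309293]))
(np.float64(26.2), array([69.9, -0.7]), array([ 0.6, -1.8,  0.7,  0.5, -0.4,  0.8]), array([456.8,   4.2, 198.3]), array([-0.4414579 ,  0.        ,  0.89728196]))
```

```bash

python3 -m crank '[[[0.27,-0.02,0.34,0],[0.25,0,0.34,0],[0,0,0,0]]]'
python3 -m crank '[[[0.1,0,0.17,0],[0.1,0,0.17,0],[0,0,0,0]]]'
python3 -m crank '[[[0.1,0,0.17,0],[0,0,0,0]]]'
```

```text
clock: 24.0
eef_pos: [440.7, 4.5, 223.0]
tool_rot: [-3.141, 0.001, 0.001]
force: [0.3, 1.3, -0.6]
width: 15.8
gripper_force: 58.9
clock: 24.25
eef_pos: [444.7, 3.9, 215.0]
tool_rot: [-3.141, 0.002, 0.0]
force: [-1.0, 0.8, -1.9]
width: 15.9
gripper_force: 58.9
clock: 24.42
eef_pos: [447.1, 3.9, 211.1]
tool_rot: [-3.141, 0.002, 0.0]
force: [-1.5, 2.0, -3.7]
width: 16.1
gripper_force: 58.9
```

```bash

python3 -m crank '[[[0.1,0,0.17,0],[0,0,0,0]]]'
python3 -m crank '[[[0.1,0,0.17,0],[0,0,0,0]]]'
python3 -m crank '[[[0.1,0,0.17,0],[0,0,0,0]]]'
```

```text
clock: 24.58
eef_pos: [449.5, 3.9, 206.8]
tool_rot: [-3.141, 0.002, -0.0]
force: [-0.8, 1.0, -3.2]
width: 16.2
gripper_force: 58.8
clock: 24.75
eef_pos: [452.0, 3.9, 202.6]
tool_rot: [-3.141, 0.002, 0.0]
force: [-1.9, 1.2, -4.2]
width: 16.3
gripper_force: 58.8
clock: 24.92
eef_pos: [454.4, 3.9, 198.3]
tool_rot: [-3.141, 0.002, 0.0]
force: [-3.0, 2.3, -4.4]
width: 16.2
gripper_force: 58.7
```

```bash

python3 -m crank '[[[0.1,0,0.17,0],[0,0,0,0]]]'
python3 -m crank '[[[0.1,0,0.17,0],[0,0,0,0]]]'
python3 -m crank '[[[0.06,0,0.1,0],[0,0,0,0]]]'
```

```text
clock: 25.08
eef_pos: [456.6, 3.9, 194.1]
tool_rot: [-3.141, 0.002, -0.0]
force: [-2.9, 1.6, -4.8]
width: 16.0
gripper_force: 58.7
clock: 25.25
eef_pos: [458.9, 3.9, 189.8]
tool_rot: [-3.141, 0.003, 0.0]
force: [-4.7, 3.3, -4.4]
width: 16.3
gripper_force: 58.7
clock: 25.42
eef_pos: [460.1, 3.9, 187.5]
tool_rot: [-3.141, 0.003, 0.0]
force: [-5.6, 3.5, -4.8]
width: 16.0
gripper_force: 58.8
```

```bash

python3 -m crank '[[[0,0,0,0],[0,0,0,0],[0,0,0,0],[0,0,0,0],[0,0,0,0],[0,0,0,0]]]' -1
python3 -m crank '[[[0,0,-1,0],[0,0,-1,0],[0,0,-1,0],[0,0,-1,0],[0,0,0,0]]]'
python3 - <<'E'
from h import *
im,K,E=cam("wrist"); a=im[60:250,120:400]; save("w7",cv2.resize(a,(560,380),interpolation=cv2.INTER_CUBIC)); p=wproj(K,E,(474.5,4.5,180));print(p,wproj(K,E,(454,4.5,216)))
b=cv2.imread("pics/w6.png"); b=cv2.resize(b,(280,190),interpolation=cv2.INTER_AREA).mean(2)
print([(r,int(b[r-60,134:140].mean()),int(im[r,254:260].mean())) for r in range(140,240,4)])
print([(np.round(d["position"]).tolist(),round(d["confidence"],2)) for d in ctrl.place_of("wrist","piston_a")[:4]])
E
```

```text
clock: 25.92
eef_pos: [462.2, 3.5, 188.4]
tool_rot: [3.141, -0.001, -0.0]
force: [-1.0, 0.7, 0.7]
width: 85.1
gripper_force: 0.0
clock: 26.33
eef_pos: [464.7, 3.7, 292.5]
tool_rot: [-3.141, -0.009, -0.0]
force: [0.7, -0.0, 0.3]
width: 85.7
gripper_force: 0.0
[179.1041901  257.00701824] [215.38121128 256.96711816]
[(140, 64, 65), (144, 54, 56), (148, 39, 38), (152, 84, 82), (156, 84, 83), (160, 83, 83), (164, 83, 83), (168, 85, 84), (172, 85, 87), (176, 86, 85), (180, 84, 85), (184, 86, 85), (188, 85, 85), (192, 93, 93), (196, 118, 125), (200, 161, 161), (204, 160, 161), (208, 161, 160), (212, 143, 149), (216, 141, 143), (220, 139, 143), (224, 142, 145), (228, 139, 144), (232, 140, 142), (236, 141, 145)]
[([96.0, 91.0], 0.64), ([101.0, 257.0], 0.56), ([242.0, 37.0], 0.25)]
```

```bash

python3 -m crank '[[[0,-1,0,0],[0,-1,0,0],[0,-1,0,0],[0,-1,0,0],[0.4,-1,0,0],[0.5,-1,0.4,0],[0.6,-1,0.6,0],[0.6,-1,0.8,0],[0.6,-1,1,0],[0.6,-1,1,0],[0.6,-0.85,1,0],[0,0,0,0]]]' -1
python3 -m crank '[[[0,0,1,0],[0,0,1,0],[0,0,0.9,0],[0,0,0,0],[0,0,0,0]]]'
python3 - <<'E'
from h import *
_,K,E=cam("wrist");print(ctrl.read_state()["eef_pos"])
for n in("piston_a_top","piston_a"): print([(np.round(d["position"],1).tolist(),round(d["confidence"],2),atz(*ray(K,E,d["position"],True),79 if "top" in n else 4).round(1).tolist()) for d in ctrl.place_of("wrist",n)[:3]])
E
```

```text
clock: 27.43
eef_pos: [556.8, 278.8, 160.1]
tool_rot: [3.14, 0.009, 0.005]
force: [-0.6, 1.0, -0.1]
width: 85.8
gripper_force: 0.0
clock: 27.85
eef_pos: [557.8, 273.7, 94.1]
tool_rot: [3.139, 0.004, -0.0]
force: [-0.4, 0.3, 1.1]
width: 85.4
gripper_force: 0.0
[559.02812575 274.47615378  95.63639303]
[([228.6, 256.3], 0.73, [562.9, 274.8, 79.0])]
[([189.2, 259.3], 0.79, [563.7, 272.4, 4.0])]
```

```bash

python3 -m crank '[[[0.16,0,0.7,0],[0,0,0.6,0],[0,0,0.4,0],[0,0,0,0],[0,0,0,0]]]' -1
python3 -m crank '[[[0,0,0,0],[0,0,0,0],[0,0,0,0],[0,0,0,0],[0,0,0,0],[0,0,0,0],[0,0,0,0],[0,0,0,0]]]' 1
python3 -m crank '[[[0,0,-0.6,0],[0,0,-0.6,0],[-0.7,0,0,0],[-1,-0.05,0,0],[-1,-0.05,0,0],[-1,-0.05,0,0],[-1,-0.05,0,0],[-1,-0.05,0,0],[-1,0,0,0],[-0.3,0,0,0],[0,0,0.6,0],[0,0,0.35,0]]]'
python3 -m crank '[[[0,0,0,0],[0,0,0,0]]]'
```

```text
clock: 28.42
eef_pos: [563.3, 275.0, 53.6]
tool_rot: [-3.141, -0.0, -0.0]
force: [-0.2, -0.4, 0.1]
width: 85.5
gripper_force: 0.0
clock: 29.08
eef_pos: [563.4, 275.0, 53.5]
tool_rot: [-3.141, -0.001, -0.0]
force: [0.0, -0.6, 4.5]
width: 16.1
gripper_force: 58.6
clock: 30.08
eef_pos: [388.0, 281.6, 58.9]
tool_rot: [-3.141, -0.0, 0.001]
force: [0.1, 0.7, -1.1]
width: 15.7
gripper_force: 58.6
clock: 30.25
eef_pos: [388.5, 280.8, 58.8]
tool_rot: [3.141, 0.001, -0.001]
force: [-0.3, -0.1, -1.0]
width: 16.0
gripper_force: 58.6
```

Now tilt it: 388 → 340.5.

```bash

python3 -m crank '[[[-0.25,0,0,0],[-0.25,0,0,0],[-0.25,0,0,0],[-0.25,0,0,0]]]'
python3 -m crank '[[[-0.25,0,0,0],[-0.25,0,0,0],[-0.2,0,0,0],[-0.2,0,0,0],[0,0,0,0]]]'
python3 -m crank '[[[0.05,0,-0.5,0],[0,0,-1,0],[0,0,-1,0],[0,0,-1,0],[0,0,-1,0],[0,0,-1,0],[0.3,1,-1,0],[0.3,1,-0.8,0],[0.3,1,0,0],[0.3,1,0,0],[0.3,1,0,0],[0.3,1,0,0]]]'
python3 -m crank '[[[0.3,1,0,0],[0.3,1,0,0],[0.3,1,0,0],[0.3,1,0,0],[0.3,1,0,0],[0.3,0.06,0,0],[0,0,0,0],[0,0,0,0]]]'
python3 - <<'E'
from h import *
im,K,E=cam("wrist");g=im.astype(float).mean(2);t=ctrl.read_state()["eef_pos"];print(t,[(r,int(g[r,255:261].mean())) for r in range(140,292,2)])
save("w8",cv2.resize(im[90:300,160:360],(600,600),interpolation=cv2.INTER_CUBIC))
E
```

```text
clock: 30.58
eef_pos: [367.3, 281.6, 60.5]
tool_rot: [-3.138, -0.008, -0.003]
force: [8.7, -3.6, 3.8]
width: 15.9
gripper_force: 59.3
clock: 31.0
eef_pos: [343.8, 282.4, 60.6]
tool_rot: [-3.138, -0.007, -0.002]
force: [6.3, -1.1, 3.7]
width: 16.2
gripper_force: 58.9
clock: 32.0
eef_pos: [386.1, 130.1, 242.2]
tool_rot: [-3.141, -0.0, 0.0]
force: [0.7, 1.0, -0.9]
width: 15.9
gripper_force: 59.0
clock: 32.67
eef_pos: [431.3, 5.5, 241.8]
tool_rot: [-3.141, 0.001, 0.0]
force: [-0.1, 0.1, -0.9]
width: 16.3
gripper_force: 59.1
[431.01782637   5.96105229 241.72618822] [(140, 90), (142, 90), (144, 89), (146, 91), (148, 90), (150, 90), (152, 91), (154, 90), (156, 91), (158, 90), (160, 89), (162, 88), (164, 88), (166, 88), (168, 89), (170, 89), (172, 89), (174, 87), (176, 87), (178, 88), (180, 88), (182, 88), (184, 88), (186, 88), (188, 88), (190, 88), (192, 89), (194, 88), (196, 88), (198, 88), (200, 87), (202, 89), (204, 88), (206, 89), (208, 87), (210, 89), (212, 90), (214, 90), (216, 89), (218, 79), (220, 73), (222, 72), (224, 73), (226, 73), (228, 72), (230, 73), (232, 74), (234, 72), (236, 74), (238, 73), (240, 73), (242, 73), (244, 73), (246, 73), (248, 72), (250, 72), (252, 73), (254, 73), (256, 73), (258, 74), (260, 72), (262, 74), (264, 77), (266, 84), (268, 82), (270, 75), (272, 73), (274, 73), (276, 73), (278, 73), (280, 72), (282, 73), (284, 123), (286, 178), (288, 179), (290, 177)]
```

View pics/w8.png

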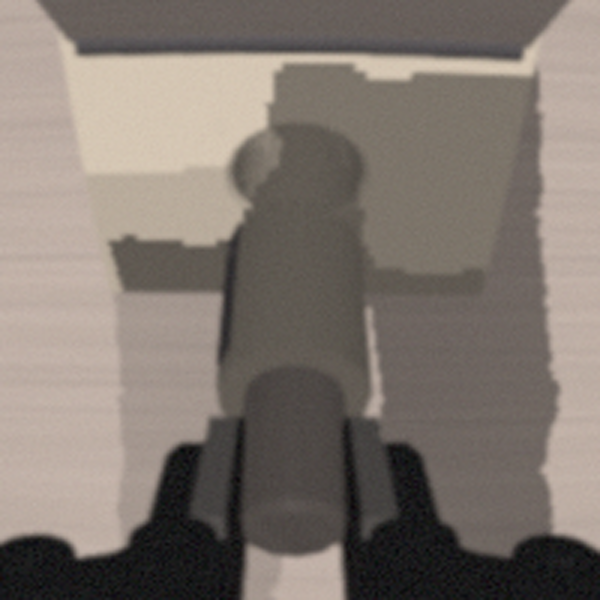

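```bash

python3 -m crank '[[[0.2,0.03,0.37,0],[0.19,0.03,0.37,0],[0,0,0,0]]]'
python3 -m crank '[[[0.1,0,0.17,0],[0.1,0,0.17,0],[0,0,0,0]]]'
python3 -m crank '[[[0.1,0,0.17,0],[0,0,0,0]]]'
```

```text
clock: 32.97
eef_pos: [441.4, 3.9, 221.5]
tool_rot: [3.142, 0.002, 0.001]
force: [-0.6, -0.5, -0.5]
width: 16.0
gripper_force: 59.0
clock: 33.22
eef_pos: [446.9, 3.6, 214.0]
tool_rot: [-3.141, 0.001, 0.0]
force: [-0.1, 1.2, -1.0]
width: 15.9
gripper_force: 59.0
clock: 33.38
eef_pos: [449.3, 3.5, 210.1]
tool_rot: [-3.141, 0.0, 0.0]
force: [0.5, 0.7, -0.9]
width: 16.1
gripper_force: 59.0
```

```bash

python3 -m crank '[[[0.1,0,0.17,0],[0,0,0,0]]]'
python3 -m crank '[[[0.1,0,0.17,0],[0,0,0,0]]]'
```

```text
clock: 33.55
eef_pos: [451.7, 3.4, 205.8]
tool_rot: [-3.141, 0.0, -0.0]
force: [-0.7, 0.4, -2.5]
width: 16.2
gripper_force: 58.9
clock: 33.72
eef_pos: [454.0, 3.5, 201.5]
tool_rot: [-3.141, 0.001, 0.0]
force: [-1.1, 2.9, -2.8]
width: 16.1
gripper_force: 58.9
```

```bash

python3 -m crank '[[[0.1,0,0.17,0],[0,0,0,0]]]'
python3 -m crank '[[[0.1,0,0.17,0],[0,0,0,0]]]'
```

```text
clock: 33.88
eef_pos: [456.3, 3.6, 197.1]
tool_rot: [-3.141, 0.001, 0.0]
force: [-0.4, 2.8, -3.4]
width: 16.1
gripper_force: 58.8
clock: 34.05
eef_pos: [458.6, 3.7, 192.8]
tool_rot: [-3.141, 0.002, 0.0]
force: [-0.6, 3.4, -5.4]
width: 15.8
gripper_force: 58.6
```

```bash

python3 -m crank '[[[0.08,0,0.14,0],[0,0,0,0]]]'
python3 -m crank '[[[0.06,0,0.1,0],[0,0,0,0]]]'
```

```text
clock: 34.22
eef_pos: [460.2, 3.8, 189.4]
tool_rot: [-3.141, 0.002, 0.0]
force: [-2.0, 4.8, -4.4]
width: 15.9
gripper_force: 58.7
clock: 34.38
eef_pos: [461.3, 3.8, 187.0]
tool_rot: [-3.141, 0.003, 0.0]
force: [-3.7, 5.0, -1.9]
width: 16.2
gripper_force: 58.9
```

```bash

python3 -m crank '[[[0,0,0,0],[0,0,0,0],[0,0,0,0],[0,0,0,0],[0,0,0,0],[0,0,0,0]]]' -1
python3 -m crank '[[[0,0,-1,0],[0,0,-1,0],[0,0,-1,0],[0,0,-1,0],[-0.5,0,0,0],[-0.5,0,0,0],[0,0,0,0]]]'
python3 - <<'E'
from h import *
im,K,E=cam("wrist"); a=im[20:250,110:400]; a=cv2.resize(a,(435,345),interpolation=cv2.INTER_CUBIC); print(wproj(K,E,(474.5,4.5,180)))
s,Ks,Es=cam("side"); b=cv2.resize(s[150:240,200:290],(345,345),interpolation=cv2.INTER_CUBIC)
save("w9",np.hstack([a,b]))
for c in("wrist","side"):
  for n in("piston_a","cover_knob"): print(c,n,[(np.round(d["position"]).tolist(),round(d["confidence"],2)) for d in ctrl.place_of(c,n)[:4]])
E
```

```text
clock: 34.88
eef_pos: [463.0, 2.9, 187.7]
tool_rot: [3.141, -0.001, -0.001]
force: [0.8, 0.1, 0.4]
width: 85.0
gripper_force: 0.0
clock: 35.47
eef_pos: [435.6, 3.0, 288.0]
tool_rot: [3.142, 0.001, -0.0]
force: [-0.8, 0.3, -0.8]
width: 85.3
gripper_force: 0.0
[146.34997015 256.0259726 ]
wrist piston_a []
wrist cover_knob [([20.0, 256.0], 0.92)]
side piston_a [([224.0, 250.0], 0.59), ([189.0, 272.0], 0.55)]
side cover_knob [([164.0, 253.0], 0.65)]
```

View pics/w9.png

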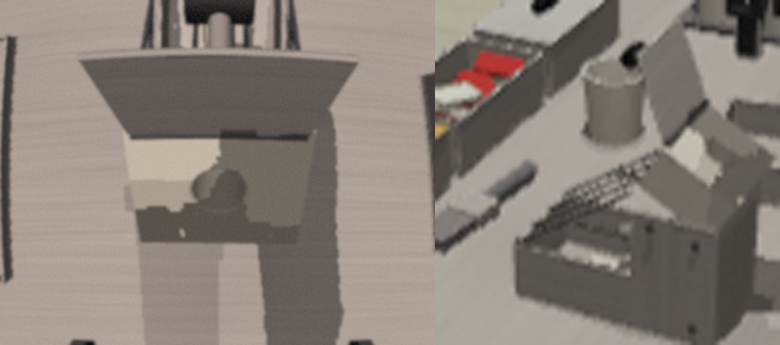

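```bash

python3 -m crank '[[[0.58,0,0,0],[0.57,0,0,0],[0,0,0,0],[0,0,0,0]]]'
python3 - <<'E'
from h import *
im,K,E=cam("wrist"); a=cv2.resize(im[60:250,120:400],(560,380),interpolation=cv2.INTER_CUBIC)[:,:,::-1].astype(float).mean(2)
p=wproj(K,E,(474.5,4.5,180));print(p)
for n in("w6","w7"):
    b=cv2.imread(f"pics/{n}.png").astype(float).mean(2)
    print(n,"diff bore",np.abs(a-b)[205:275,235:315].mean().round(1),"all",np.abs(a-b).mean().round(1))
    print(b[200:280:8,225:325:8].astype(int))
print(a[200:280:8,225:325:8].astype(int))
im,K,E=cam("side")
for c in("side","wrist","top"):
  cam(c)
  for n in("piston_a","piston_a_top"): print(c,n,[(np.round(d["position"]).tolist(),round(d["confidence"],2)) for d in ctrl.trace(c,n)[:4]])
E
```

```text
clock: 36.1
eef_pos: [466.7, 3.1, 287.1]
tool_rot: [3.141, 0.001, -0.0]
force: [-1.1, 0.0, -0.4]
width: 85.3
gripper_force: 0.0
[181.63677017 256.25903708]
w6 diff bore 3.6 all 7.5
[[160 161 163 128  86  83  84  85  86  83  89 110 107]
 [ 85  82  82  83  83  84  84  81  84  85  88 108 110]
 [ 85  85  83  83  81  85  86  83  81  81  82 101 109]
 [ 85  84  81  78  82  83  86  86  85  77  80  85 107]
 [ 83  82  73  77  85  84  85  83  81  79  75  83  86]
 [ 83  85  75  77  82  84  85  84  84  79  73  83  84]
 [ 82  80  82  80  83  84  85  86  84  77  80  84  82]
 [ 82  83  86  87  84  84  85  84  86  85  84  83  84]
 [146 144  86  89  92  95  94  91  87  85  82  83  82]
 [161 159 160 162 160 162 104  85  84  83  83  86  86]]
w7 diff bore 3.3 all 7.3
[[161 162 147 120  81  86  82  83  85  84  89 108 107]
 [ 83  81  84  85  83  86  85  85  84  84  83 109 110]
 [ 84  82  84  83  81  84  82  82  82  84  83 101 109]
 [ 84  83  80  78  81  84  87  85  81  77  81  88  94]
 [ 83  86  71  78  82  85  83  88  82  81  71  83  85]
 [ 80  81  76  81  83  85  85  87  83  79  73  83  85]
 [ 82  82  83
[... 308 characters left out ...]
  93 108]
 [ 84  85  85  85  85  82  83  83  84  85  85  96 110]
 [ 85  82  83  80  86  84  85  84  84  80  82  82 102]
 [ 82  85  75  80  82  85  87  85  84  79  78  84  83]
 [ 84  83  73  82  82  83  85  85  82  79  71  83  84]
 [ 85  84  79  79  87  86  88  85  86  79  76  85  83]
 [ 83  83  84  80  84  85  84  85  81  80  81  86  83]
 [145 113 115 115 136 118  88  88  92  88  83  86  84]
 [161 163 162 162 163 168  90  87  83  86  85  87  84]]
side piston_a [([257.0, 152.0], 0.51), ([206.0, 208.0], 0.28)]
side piston_a_top []
wrist piston_a [([44.0, 253.0], 0.67), ([104.0, 284.0], 0.63), ([93.0, 266.0], 0.56)]
wrist piston_a_top [([104.0, 284.0], 0.73)]
top piston_a []
top piston_a_top []
```

```bash
python3 - <<'E'
from h import *
im,K,E=cam("wrist"); s=ctrl.read_state(); print(s["qpos"],s["clock"])
for d in ctrl.trace("wrist","piston_a")[:4]:
    m=d["mask"]; r,c=np.where(m); print(np.round(d["position"]),round(d["confidence"],2),m.sum(),r.min(),r.max(),c.min(),c.max(),atz(*ray(K,E,d["position"],True),15).round(0))
E
```

```text
[-0.12048981  0.29607995  0.06971029  1.93382268 -0.02573842  0.91237443
 -1.60911634] 36.7
[103. 285.] 0.79 218 97 111 272 292 [541. -35.  15.]
[ 44. 254.] 0.68 284 35 57 247 262 [624.   8.  15.]
```

```bash

python3 -m crank '[[[-0.75,0,0,0],[-0.75,0,0,0],[0,0,0,-1],[0,0,0,-1],[0,0,0,-1],[0,0,0,-1],[0,0,0,-1],[0,0,0,-1],[0,0,0,-1],[0,0,0,-1],[0,0,0,-1],[0,0,0,-1]]]'
python3 -m crank '[[[0,0,0,-1],[0,0,0,-1],[0,0,0,-1],[0,0,0,-1],[0,0,0,-1],[0,0,0,-1],[0,0,0,-1],[0,0,0,-1],[0,0,0,-1],[0,0,0,-1],[0,0,0,-1],[0,0,0,-1]]]'
python3 -m crank '[[[0,0,0,-1],[0,0,0,-1],[0,0,0,-1],[0,0,0,-1],[0,0,0,-1],[0,0,0,-1],[0,0,0,-1],[0,0,0,-1],[0,0,0,-1],[0,0,0,-1],[0,0,0,-1],[0,0,0,-1]]]'
python3 -m crank '[[[0,0,0,-1],[0,0,0,-1],[0,0,0,-1],[0,0,0,-0.27],[0,0,0,0],[0,0,0,0]]]'
python3 - <<'E'
from h import *
im,K,E=cam("wrist"); g=im.astype(float).mean(2); p=wproj(K,E,(474.5,4.5,180)); q=wproj(K,E,(499.5,4.5,136.7)); print(E[:3,3],p,q)
r,c=p.round().astype(int); print(g[r-32:r+33:3,c-30:c+31:4].astype(int)); save("w10",im)
for t in("piston_a","gauge_mouth"): print(t,[(np.round(d["position"]).tolist(),round(d["confidence"],2)) for d in ctrl.place_of("wrist",t)[:4]])
E
```

```text
clock: 37.75
eef_pos: [428.9, 3.2, 287.6]
tool_rot: [3.142, -0.0, 0.804]
force: [0.0, -0.4, 0.9]
width: 85.4
gripper_force: 0.0
clock: 38.75
eef_pos: [428.9, 3.1, 287.6]
tool_rot: [3.141, 0.0, 1.764]
force: [-0.6, 1.1, 0.2]
width: 85.1
gripper_force: 0.0
clock: 39.75
eef_pos: [428.9, 3.1, 287.6]
tool_rot: [-3.142, 0.0, 2.724]
force: [-0.4, -0.7, 0.4]
width: 85.2
gripper_force: 0.0
clock: 40.25
eef_pos: [428.9, 3.1, 287.6]
tool_rot: [3.142, 0.0, 2.979]
force: [0.1, -0.5, -0.2]
width: 85.5
gripper_force: 0.0
[350.06050722  16.29850954 431.26482011] [236.68923325 266.52253031] [239.24521268 268.81724215]
[[117 110  90  91  89  89  89  88  91  88  91  87  90  91  90  91]
 [112 112  99  90  90  92  88  90  90  88  89  88  91  90  88  90]
 [116 115 101  90  90  88  90  92  91  90  93  89  89  91  90  91]
 [113 113 113  91  88  89  90  91  91  91  88  90  89  90  92  90]
 [115 114 115 111  91  90  93  90  93  92  92  91  88 132 117  90]
 [116 111 116 113  93  90  87  85  83  86  90  90 111 166 148  94]
 [113 115 114 112 111  88  72  68  73  87 108 134 145 167 166 143]
 [112 113 114 114 109 
[... 379 characters left out ...]

 [111 118 115 116  82  88  86  90  86  82  96 111 170 192 192 192]
 [115 115 115 114 101  72  96  81  78  77  81 138 189 189 192 190]
 [114 115 115 115 115  88  91  97  76  72 120 187 193 191 192 192]
 [116 117 117 116 115 116 100  84  88 106 191 191 191 191 186 193]
 [115 115 115 112 118 116 118 115 114 112 190 187 189 192 190 189]
 [113 116 116 114 115 115 114 117 120 135 194 190 191 192 188 189]
 [115 115 115 115 114 149 117 129 146 190 189 192 190 191 192 189]
 [115 115 113 138 165 185 140 188 189 191 191 191 191 190 192 189]
 [116 119 140 189 189 191 188 192 191 192 191 191 193 192 194 192]]
piston_a []
gauge_mouth [([236.0, 268.0], 0.67), ([193.0, 416.0], 0.54), ([218.0, 98.0], 0.39)]
```

```bash
python3 - <<'E'
import cv2,numpy as np
g=cv2.imread("pics/w10.png").astype(float); g=cv2.GaussianBlur(g,(0,0),.6).mean(2)
for r in range(212,260): print(r," ".join("%3d"%v for v in g[r,246:292:1][::2]))
E
```

```text
212 104  91  91  88  89  89  90  89  89  90  89  89  90  90  90  90  90  91  89  89  90  89  89
213 106  92  90  88  90  90  91  90  89  89  90  90  90  90  90  90  90  90  90  90  89  89  90
214 109  95  92  89  89  90  90  90  91  90  90  91  89  90  90  90  89  89  90  90  90  88  90
215 111 102  93  90  89  90  91  90  90  90  90  91  90  91  89  91  90  90  89  90  90  92  91
216 114 109  98  91  90  92  91  90  89  91  90  90  91  90  88  90  89  90  89  90  93 104 105
217 114 113 104  94  89  91  90  89  90  90  89  90  91  91  90  92  90  89  90  89 100 127 132
218 115 114 109  97  91  90  91  89  90  90  89  89  89  90  90  91  91  89  90  90 109 147 155
219 115 114 113  98  91  90  90  89  88  88  87  87  87  89  90  90  90  91  90  92 119 157 165
220 115 114 114 101  92  91  89  87  85  85  82  81  84  87  87  88  91  90  92  96 131 160 167
221 115 115 114 105  93  89  88  84  80  78  76  75  79  86  88  89  91  92  95 103 144 165 167
222 114 114 115 110  96  89  85  80  76  75  73  73  76  85  88  90  97 105 108 117 152 166 167
223 114 113 115 114 100  89  81  76  73  72 
[... 2807 characters left out ...]
 183 190 191 192 191 190 191
253 117 114 116 115 115 117 113 103  96  89  84  88  90  96 132 179 190 191 191 192 190 191 192
254 115 114 115 116 116 117 116 111 107 100  96  98 101 107 139 182 189 190 191 191 190 191 191
255 116 115 115 116 116 114 116 115 114 110 109 109 109 113 135 180 190 190 191 191 191 190 190
256 115 115 115 118 115 115 116 116 115 115 114 115 114 114 129 177 191 190 191 191 191 190 190
257 114 115 115 117 114 116 115 115 116 116 114 116 115 116 129 178 190 191 190 190 191 191 191
258 116 114 115 115 115 115 115 115 115 115 114 116 117 120 134 180 190 190 191 190 190 192 191
259 115 115 114 115 115 115 116 115 115 115 115 118 128 134 149 184 191 190 191 190 191 191 191
```

```bash
python3 -c "
from cell import ctrl
print(ctrl.finish_job())"
```

```text
the job is handed in; nothing more can be done
None
```

The cover is open on its stop and the job is handed in (about 40 s on the clock): all three pistons slid through the bore into the catch pan, seen from pictures showing the bore clear after each drop, so none went to the reject pan.

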